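# Clamp a plaster mould in the cam-lock jig

## Task

Take the hollowed plaster mould (flat rim with a shallow dish in its top, not the humped one) out of the sloped drying rack and set it down gently, hollow side up, on the bed of the wooden jig, between the two end lips, the fence and the cam. Once you have let go of it, push the cam lever through its quarter turn to its end stop so that the cam drives the mould home flat against the fence and locks it. Leave the humped mould, the tiles, the jar and the vase where they are.

Things in the scene. Friction and masses are not known exactly. Their poses are not given: they have to be found in the camera images.
- dish_mould: Plaster block 120 (own x) x 46 (y) x 50 mm (z), about 0.28 kg, with an open hollow 88 x 28 mm, 6 mm deep, in its top. Origin: centre of its underside; z out of the hollowed top. At the start it lies on the rack's slope, hollow up, x pointing up the slope, low end against the lip, in either compartment. It is the same after a half turn about z.
- hump_mould: Plaster mould with a rounded, half-cylinder back, 120 (x) x 46 (y) x 45 mm (z), lying the same way in the rack's other compartment. Origin: centre of its flat underside. Bystander.
- rack: Fixed wooden rack, 232 mm wide (y), 150 deep (x). Origin: on the table under its middle, z up. Its floor slopes at 30 degrees, rising along own +x, 75 mm above the table over the origin, low edge to the robot. Two compartments centred at y = -56 and +56 mm between dividers 8 mm thick, 14 mm high; lip at the low edge 20 mm high (both square to the floor, lower than the moulds).
- jig: Fixed plywood board 18 mm thick, x from -110 to +110 mm, y from -165 to +45 mm; nothing above it. Origin: at table height under the clamped mould's centre, z up. The mould lies with its long side along x. Dark wooden fence on the +y side, 10 mm high, face at y = +23 mm, x from -75 to +75. End lips 10 mm high, faces at x = -68 and +68 mm: 8 mm of play at each end.
- bed (a point): Point on the board's upper face (18 mm above the table) where the centre of the mould's underside lies when clamped; axes as the jig's. With the lever open the mould has 12 mm of side play (9 mm at lever 0.25 rad), all on its -y side, towards the cam, and may be set down anywhere in it; the turning cam pushes it home to y = 0.
- pivot (a point): Vertical axis of the lever, on the board's upper face, 83 mm to the jig's -y side of the bed point; axes as the jig's. Around it a steel hub, 24 mm diameter, top 45 mm above the board, on a round wooden cam 96 mm in diameter, 12 mm off-centre, its top 13 mm above the board.
- cam_lever (a joint): Lever angle, rad. 0: open, handle along the jig's -x (towards the robot). Grows counter-clockwise seen from above to 1.571, the end stop, handle along the jig's -y. Starts at 0 to 0.25; friction 0.15 N m, more as the cam presses the mould; stays where left. A steel stop pin (12 mm diameter, 36 mm high) stands on the board beyond the shut lever, at jig x = +18, y = -150 mm.
- handle (a point): Middle of the lever's level round black grip (22 mm diameter, from 54 to 136 mm from the pivot axis), 105 mm from the axis, 32 mm above the board, 50 mm above the table. Moves with the lever. 21 mm of clear air under it above the board, 39 mm beyond the board's edge.
- tiles: Pile of four pale test tiles, 70 x 70 x 36 mm. Origin: centre of underside. Bystander near the robot.
- jar: Closed glass jar, 64 mm diameter, 100 mm tall. Origin: centre of underside. Bystander beyond the work.
- vase: Terracotta vase, 80 mm diameter, 125 mm tall. Origin: centre of underside. Bystander beyond the work.
Mind the look-alikes: they are no part of the job. What is shaped like the dish_mould but black, green or purple is not meant.

How it is judged:
By the outcome, as a careful person would: the job done as asked, in the order asked, and still so for the second after the job is handed in, with the robot touching nothing.
It also fails if it takes over 53 s, if anything falls off the work surface, if the arm or the gripper's body presses on something with over 40 N, if the wrist force passes 120 N, or if a joint passes its speed limit or range.

## Robot

A 6-joint arm with a two-finger parallel gripper is mounted at the origin on the work surface. World frame = base frame: x ahead of the robot, y to its left, z up, the work surface at z = 0. Lengths are in m, angles in rad, forces in N, time in s.
With the tool pointing down it reaches from about 0.275 to 0.75 m from the base axis. Payload 10.2 kg.
Tool frame: the origin (TCP) lies between the finger pads; the fingertips stand 11 mm ahead of it and the grasp point (between the pads) lies 8 mm behind it; z points along the fingers, y is the direction in which the jaws open and shut (so a half turn about z gives the same grasp; the last joint's range is limited). The gripper opens to 85 mm and grips with 20 to 120 N. Pads are 22 mm wide; open, the fingers measure 114 mm over their backs; the gripper's body (76 mm by 85 mm) begins 54 mm behind the grasp point. The pads swing forward as they close: fully open they stand 13 mm farther back than shut.
Start: joints at [-1.538, 0.313, 1.498, -0, 1.331, -0.223], TCP at [0.133, -0.508, 0.242] pointing down, gripper open.
Joint ranges: [-2.94, 2.94], [-0.97, 2.17], [0.19, 2.56], [-1.23, 4.37], [0.02, 3.11], [-2.88, 2.88]. Speed limits (rad/s): [2.39, 2.39, 3.01, 3.14, 3.14, 3.14].

## Interface

Orientations are given as a 3x3 rotation matrix whose columns are the frame's x, y, z axes.
In Python, from station import manip gives the robot as it stands.
- The arm moves only by the tool send_rows, never from a script. Its argument "targets" is a list that holds one entry, the list of rows, each a list of 7 numbers: the turn, a rotation vector about the world's x, y, z normalised to -1 to 1, where 1 is 60 degrees, then the shift along the world's x, y, z normalised to -1 to 1, where 1 is 30 cm, then the gripper command: -1 is shut, 1 is fully open, values between are in proportion. In form: [[[wx, wy, wz, dx, dy, dz, hand], ...]]. A call has 1 to 10 rows; each row is the pose to reach, as a shift and turn from the pose commanded when the call began; what a row does not reach only later rows make up. A row lasts 1/8 s, in which the tool goes at most 62.5 mm and 10.7 degrees, less where a joint would pass 70% of its speed; a pose out of reach is approached as far as the arm can. A call with a number of a shift or a turn outside -1 to 1 is refused whole. A call with a gripper value outside its range is refused whole. The fingers move at their own pace and stop on an object; "grip_force" is the grip in N (left out, the last holds). Time passes only in rows, so rows that repeat a pose let the fingers close. It gives the time, the measured TCP pose, the force and the opening at its end, in the units of the state.
- manip.get_obs(): the state, without advancing time (a new reading comes with each control period).
- manip.capture(name): name is "scene" or "top" or "wrist"; returns a dict with "frame" (384x512x3 uint8, red, green, blue), "range_z" (384x512 float32, m along the optical axis (not along the pixel's ray), 0 where there is no reading), "fx", "fy", "cx", "cy" (pixels), "D" ([k1, k2, p1, p2, k3] as OpenCV has them; the pictures are not rectified), "camera_from_world" (4x4, takes a point from world to camera coordinates). Camera axes: x right, y up, looking along -z (the intrinsics and any distortion apply to the point x, -y, -z); pixel columns grow to the right and rows downward; lengths in m; the calibration is good to about 2 mm. A picture is of the moment at which its call begins.
- manip.hand_in(): hands the job in, once; it reports no verdict.
The state is a dict: "clock": time; "qpos": joint angles; "joint_vel": joint speeds; "joint_torque": joint torques, N m; "position": TCP position; "eef_rot": TCP orientation; "contact_force": force on the tool from outside, world axes, zero at the start; "wrist_torque": the same for the moment, N m; "width": opening from 0.0 (shut) to 1.0 (fully open).
Only numpy, scipy, OpenCV 4.12 (cv2) and the standard library are available. Lean on these libraries where they do the work, as an engineer would, in place of code of your own. Each camera call takes 0.05 s, during which the arm holds its last target.

## Working session

There is one attempt and no reset: what is moved stays moved. The work goes in short steps, Python scripts to look and compute and a tool call to move; the robot and the scene stay as the last step left them, time stands still between calls to the robot, and variables do not carry over. Pictures are saved under pics/ and viewed, and the job is handed in when it is done.

Besides the shell and the picture viewer there is one more tool, called by a JSON object that holds its "op" and its "data", one argument or row to a line. send_rows: Moves the arm, as the interface text tells. Scaled input: -1 to 1 covers 30 cm each way for a shift and 60 degrees each way for a turn. Its arguments: {"type":"object","properties":{"targets":{"type":"array"},"grip_force":{"type":"number"}},"required":["targets"]}

```bash
ls; mkdir -p pics; cat > h.py <<'E'
import numpy as np, cv2
from station import manip
def cap(n):
    c=manip.capture(n); return c
def save(c,fn):
    cv2.imwrite('pics/'+fn, cv2.cvtColor(c['frame'],cv2.COLOR_RGB2BGR))
def K(c): return np.array([[c['fx'],0,c['cx']],[0,c['fy'],c['cy']],[0,0,1]])
def rays(c,uv):
    uv=np.asarray(uv,float).reshape(-1,1,2)
    n=cv2.undistortPoints(uv,K(c),np.array(c['D'],float)).reshape(-1,2)
    d=np.c_[n[:,0],-n[:,1],-np.ones(len(n))]
    T=np.array(c['camera_from_world']);R=T[:3,:3];t=T[:3,3]
    return -R.T@t, d@R   # origin, dirs (world), scaled so range_z multiplies
def onplane(c,uv,z):
    o,d=rays(c,uv); s=(z-o[2])/d[:,2]; return o+d*s[:,None]
def bydepth(c,uv):
    o,d=rays(c,uv); uv=np.asarray(uv,int).reshape(-1,2)
    return o+d*c['range_z'][uv[:,1],uv[:,0]][:,None]
def cloud(c):
    h,w=c['range_z'].shape
    u,v=np.meshgrid(np.arange(w),np.arange(h)); 
    o,d=rays(c,np.stack([u,v],-1).reshape(-1,2))
    return (o+d*c['range_z'].reshape(-1,1)).reshape(h,w,3)
def proj(c,P):
    P=np.asarray(P,float).reshape(-1,3);T=np.array(c['camera_from_world'])
    q=P@T[:3,:3].T+T[:3,3]; q=q*[1,-1,-1]
    return cv2.projectPoints(q,np.zeros(3),np.zeros(3),K(c),np.array(c['D'],float))[0].reshape(-1,2)
E
python3 - <<'E'
from h import *
import pickle
print(manip.get_obs())
for n in ['scene','top','wrist']:
    c=cap(n); save(c,n+'0.png'); pickle.dump(c,open(n+'0.pkl','wb'))
    o,d=rays(c,[[256,192]]); print(n,o,d, (c['range_z']>0).mean(),c['D'],c['fx'])
E
```

```text
pics
{'clock': 0.0, 'qpos': array([-1.53840340e+00,  3.13479400e-01,  1.49846244e+00, -9.05494055e-06,
        1.33101529e+00, -2.23394818e-01]), 'joint_vel': array([-0.00033692,  0.00059308,  0.00156855,  0.00013288,  0.00298697,
       -0.00044834]), 'joint_torque': array([ 5.12316601e-04, -4.12262034e+01, -2.59743726e+01, -9.52753703e-05,
        4.12504451e-03,  7.16722042e-06]), 'position': array([ 0.13280924, -0.50765996,  0.24171049]), 'eef_rot': array([[ 9.67463753e-01,  2.53009654e-01, -5.29828590e-05],
       [ 2.53009489e-01, -9.67462836e-01,  1.36347382e-03],
       [ 2.93713092e-04, -1.33251666e-03, -9.99999069e-01]]), 'contact_force': array([0.19123176, 0.17160295, 0.97571894]), 'wrist_torque': array([ 0.01651351, -0.00703377, -0.03232591]), 'width': 0.9970219345782443}
scene [1.14875399 0.2228619  0.7189718 ] [[-0.64692899 -0.22524642 -0.72906958]] 0.9958241780598959 [0.01051071 0.         0.         0.         0.        ] 377.59989463443856
top [0.43771066 0.02453873 1.26967977] [[ 0.12324454 -0.01732315 -0.99238345]] 0.9959462483723959 [-0.14305843  0.          0.          0.          0.        ] 454.88303098431345
wrist [ 0.21095408 -0.48797569  0.37330664] [[-0.31258314 -0.08349168 -0.94627133]] 0.9957936604817709 [0.00919219 0.         0.         0.         0.        ] 295.088537313779
```

View pics/scene0.png

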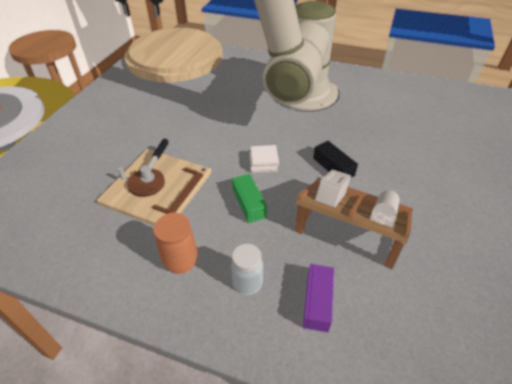

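View pics/top0.png

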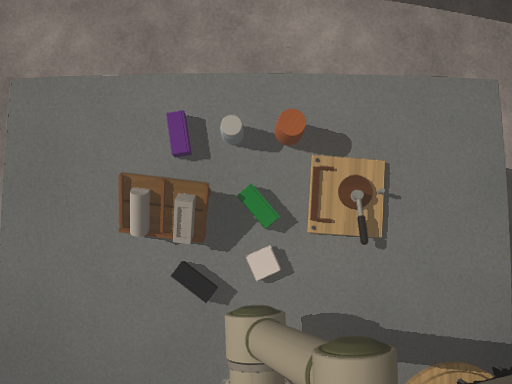

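View pics/wrist0.png

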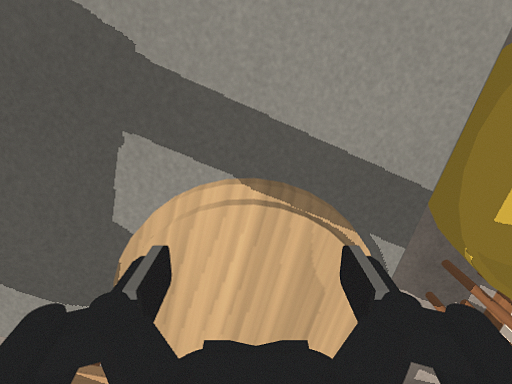

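```bash
python3 - <<'E'
from h import *
import pickle
c=pickle.load(open('top0.pkl','rb')); f=cv2.cvtColor(c['frame'],cv2.COLOR_RGB2BGR)
a=cv2.resize(f[165:250,110:220],None,fx=3.6,fy=3.6,interpolation=cv2.INTER_CUBIC)
b=cv2.resize(f[150:248,298:400],None,fx=3.6,fy=3.6,interpolation=cv2.INTER_CUBIC)
h=max(a.shape[0],b.shape[0]);im=np.zeros((h,a.shape[1]+b.shape[1],3),np.uint8)
im[:a.shape[0],:a.shape[1]]=a;im[:b.shape[0],a.shape[1]:]=b
cv2.imwrite('pics/crop1.png',im)
s=pickle.load(open('scene0.pkl','rb')); g=cv2.cvtColor(s['frame'],cv2.COLOR_RGB2BGR)
a=cv2.resize(g[135:275,285:425],None,fx=2.8,fy=2.8,interpolation=cv2.INTER_CUBIC)
b=cv2.resize(g[125:235,90:225],None,fx=2.8,fy=2.8,interpolation=cv2.INTER_CUBIC)
h=max(a.shape[0],b.shape[0]);im=np.zeros((h,a.shape[1]+b.shape[1],3),np.uint8)
im[:a.shape[0],:a.shape[1]]=a;im[:b.shape[0],a.shape[1]:]=b
cv2.imwrite('pics/crop2.png',im)
E
```

```text
(no output)
```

View pics/crop1.png

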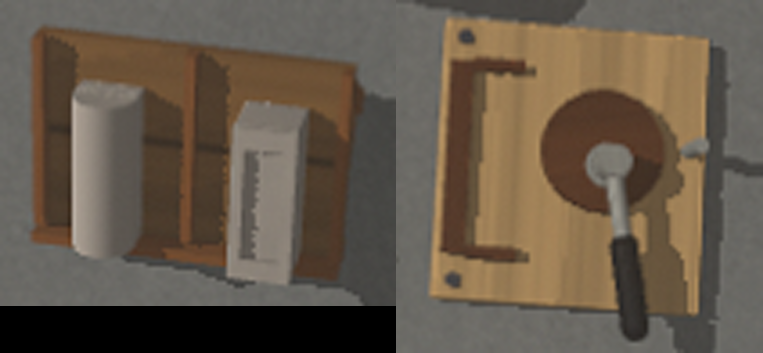

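View pics/crop2.png

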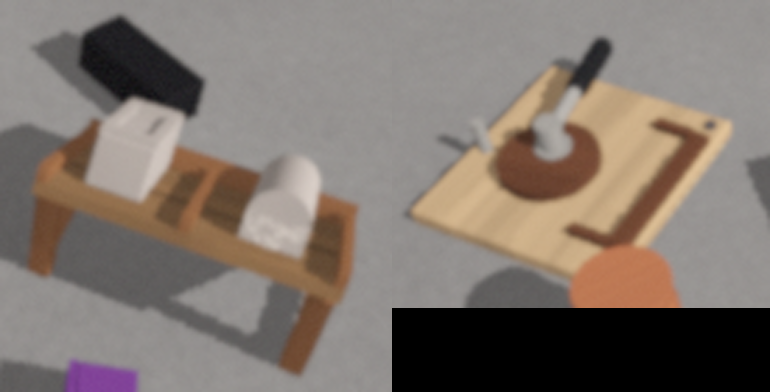

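The plaster-white block with a rectangular recess, top (184,218) / scene (334,188), is the dish mould. The white humped one at top (140,212), and the black (194,282), green (258,206) and purple (178,133) blocks, don't fit. Next I measure.

```bash
python3 - <<'E'
from h import *
import pickle
c=pickle.load(open('top0.pkl','rb')); s=pickle.load(open('scene0.pkl','rb'))
def hsv(c): return cv2.cvtColor(c['frame'],cv2.COLOR_RGB2HSV)
# table check
for cc,uv in ((c,[[60,300],[250,330//2],[300,250]]),(s,[[220,130],[100,250],[230,200]])): print('table z',bydepth(cc,uv)[:,2].round(4))
# dish
H=hsv(c); P=cloud(c); 
m=np.zeros(H.shape[:2],bool); m[185:250,165:203]=True
m&=(H[...,1]<50)&(H[...,2]>120)&(P[...,2]>0.06)
print('dish px',m.sum())
X=P[m]; 
# plane ransac
rng=np.random.default_rng(0);best=None
for _ in range(500):
    a=X[rng.choice(len(X),3,False)]; n=np.cross(a[1]-a[0],a[2]-a[0]); n/=np.linalg.norm(n)+1e-12
    if abs(n[2])<0.6: continue
    inl=abs((X-a[0])@n)<0.002
    if best is None or inl.sum()>best.sum(): best=inl
Y=X[best]; cen=Y.mean(0); n=np.linalg.svd(Y-cen)[2][2]; n*=np.sign(n[2]); print('top plane n',n,'tilt',np.degrees(np.arccos(n[2])),'cen',cen,len(Y), abs((Y-cen)@n).std())
mm=np.zeros(m.shape,np.uint8); mm[m]=255
idx=np.argwhere(m)[best]; print('face px bbox',idx.min(0)[::-1],idx.max(0)[::-1])
# project onto plane coords & minAreaRect
x=np.array([n[2],0,-n[0]]);x=np.cross(np.cross(n,[1,0,0]),n)
x/=np.linalg.norm(x); y=np.cross(n,x)
q=np.c_[(Y-cen)@x,(Y-cen)@y].astype(np.float32)
r=cv2.minAreaRect(q*1000); print('rect mm',r)
C=cen+x*r[0][0]/1e3+y*r[0][1]/1e3; print('rect centre world',C, 'x',x)
# jig board
for cc,nm in((c,'top'),(s,'scene')):
    H=hsv(cc);P=cloud(cc)
    m=(P[...,2]>0.009)&(P[...,2]<0.15)&(P[...,1]<-0.02)&(P[...,1]>-.45)&(P[...,0]<0.75)
    b=m&(P[...,2]>0.012)&(P[...,2]<0.024)
    Q=P[b]; print(nm,'board z med',np.median(Q[:,2]))
    b=b.astype(np.uint8); nl,lab,st,ce=cv2.connectedComponentsWithStats(b); k=1+st[1:,4].argmax()
    Q=P[lab==k]; r=cv2.minAreaRect((Q[:,:2]*1000).astype(np.float32)); print(r, cv2.boxPoints(r).round(1).tolist())
E
```

```text
table z [-0.0001  0.0021  0.0018]
table z [ 0.0007  0.0003 -0.0015]
dish px 697
top plane n [-0.4907622   0.05973354  0.86924356] tilt 29.629144744299712 cen [0.50699335 0.19210814 0.11237802] 276 0.0005832343131904537
face px bbox [173 200] [192 243]
rect mm ((-1.7382125854492188, 1.2464313507080078), (45.266761779785156, 121.85272979736328), 82.18634033203125)
rect centre world [0.50547885 0.19329316 0.11144153] x [0.87129356 0.03364534 0.48960752]
top board z med 0.01751620891108263
((582.3704833984375, -250.60272216796875), (212.5639190673828, 219.46507263183594), 85.8264389038086) [[465.20001220703125, -348.6000061035156], [684.0999755859375, -364.6000061035156], [699.5, -152.60000610351562], [480.70001220703125, -136.60000610351562]]
scene board z med 0.01802875859445985
((583.234375, -251.35702514648438), (211.02218627929688, 223.55316162109375), 85.27247619628906) [[463.1000061035156, -347.29998779296875], [685.9000244140625, -365.70001220703125], [703.2999877929688, -155.39999389648438], [480.5, -137.0]]
```

{"op": "send_rows", "data": {
  "targets": [
    [[0,0,-0.1,0.2,0.12,0.1,1],[0,0,-0.2,0.4,0.24,0.2,1],[0,0,-0.3,0.6,0.36,0.3,1],[0,0,-0.32,0.8,0.48,0.3,1],[0,0,-0.32,1,0.6,0.3,1],[0,0,-0.32,1,0.7,0.3,1],[0,0,-0.32,1,0.8,0.3,1]]
  ]
}}

```text
clock: 1.02
position: [0.4344, -0.2658, 0.3318]
eef_rot: [[0.997, -0.077, -0.0], [-0.077, -0.997, 0.001], [-0.0, -0.001, -1.0]]
contact_force: [-0.3, 0.1, 1.0]
width: 0.999
```

{"op": "send_rows", "data": {
  "targets": [
    [[0,0,0,0.2,0.05,0,1],[0,0,0,0.4,0.05,0,1],[0,0,0,0.5,0.05,0,1],[0,0,0,0.5,0.05,0,1]]
  ]
}}

```text
clock: 1.52
position: [0.584, -0.2525, 0.3305]
eef_rot: [[0.997, -0.078, -0.002], [-0.078, -0.997, 0.001], [-0.002, -0.001, -1.0]]
contact_force: [0.4, -0.4, -1.1]
width: 0.998
```

```bash
python3 - <<'E'
from h import *
import pickle
o=manip.get_obs(); print(o['clock'],o['position'],o['qpos'],o['eef_rot'])
c=cap('wrist'); save(c,'wjig.png'); pickle.dump(c,open('wjig.pkl','wb'))
E
```

```text
1.525 [ 0.58397583 -0.25250031  0.33053012] [-5.91956793e-01  5.42673558e-01  9.36116697e-01  5.26795953e-05
  1.66508507e+00  1.05664102e+00] [[ 0.99697354 -0.07771922 -0.00186501]
 [-0.07771684 -0.9969746   0.00131722]
 [-0.00196174 -0.00116829 -0.99999739]]
```

View pics/wjig.png

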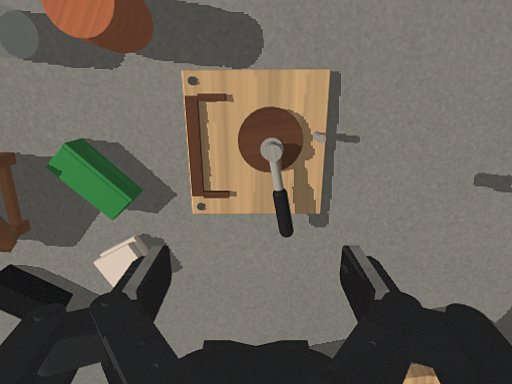

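The board's at columns 182–330, rows 69–214; the fence is at (197,145), hub (272,150), black grip (283,213) and pin (319,137). I measure these now, and cross-check against the top view.

```bash
python3 - <<'E'
from h import *
import pickle
W=pickle.load(open('wjig.pkl','rb'));T=pickle.load(open('top0.pkl','rb'));S=pickle.load(open('scene0.pkl','rb'))
def far(P): return np.isfinite(P).all(-1)
for nm,c in (('wrist',W),('top',T),('scene',S)):
    P=cloud(c);H=cv2.cvtColor(c['frame'],cv2.COLOR_RGB2HSV)
    roi=(P[...,0]>.42)&(P[...,0]<.73)&(P[...,1]>-.42)&(P[...,1]<-.10)&(c['range_z']>0)
    b=roi&(P[...,2]>.011)&(P[...,2]<.04)
    nl,lab,st,ce=cv2.connectedComponentsWithStats(b.astype(np.uint8));k=1+st[1:,4].argmax();b=lab==k
    cb=b&(H[...,0]<25)&(H[...,1]>60)   # wood
    cn=max(cv2.findContours(cb.astype(np.uint8),cv2.RETR_EXTERNAL,cv2.CHAIN_APPROX_NONE)[0],key=cv2.contourArea)[:,0]
    hull=cv2.convexHull(onplane(c,cn,.018)[:,:2].astype(np.float32)*1000)
    r=cv2.minAreaRect(hull);bx=cv2.boxPoints(r)
    # long edge near x
    e=[bx[1]-bx[0],bx[2]-bx[1]];e=max(e,key=lambda v:abs(v[0]));e=e*np.sign(e[0]);yaw=np.arctan2(e[1],e[0])
    C=np.array(r[0]);R=np.array([[np.cos(yaw),-np.sin(yaw)],[np.sin(yaw),np.cos(yaw)]])
    bed=C+R@[0,60]; print(nm,'board c',C.round(1),np.round(r[1],1),'yaw',np.degrees(yaw).round(2),'bed',bed.round(1),'z',np.median(P[b][:,2]).round(4))
    # dark wood: fence 
    dk=roi&(H[...,0]<15)&(H[...,1]>110)&(H[...,2]<150)&(P[...,2]>.012)
    nl,lab,st,ce=cv2.connectedComponentsWithStats(dk.astype(np.uint8))
    for k in range(1,nl):
        if st[k,4]<25: continue
        L=lab==k; zz=np.median(P[L][:,2]); Q=P[L][:,:2]*1000; q=(Q-bed)@R
        print('  dark',st[k].tolist(),'z',zz.round(4),'jig x',np.percentile(q[:,0],[1,50,99]).round(1),'y',np.percentile(q[:,1],[1,50,99]).round(1))
    # tall: hub and handle
    hd=roi&(P[...,2]>.042)&(P[...,2]<.09)
    bl=hd&(H[...,2]<70); Q=P[bl];q=(Q[:,:2]*1000-bed)@R
    if bl.sum()>5:
        r2=cv2.minAreaRect(Q[:,:2].astype(np.float32)*1000); m=np.array(r2[0]); a=cv2.boxPoints(r2)
        vv,rr=cv2.fitLine(Q[:,:2].astype(np.float32)*1000,cv2.DIST_L2,0,.01,.01).ravel()[:2],0
        print('  handle c',m.round(1),'jig',((m-bed)@R).round(1),np.round(r2[1],1),'dir',np.degrees(np.arctan2(vv[1],vv[0])).round(1),'zmax',np.percentile(Q[:,2],95).round(4), 'z med',np.median(Q[:,2]).round(4))
        h=hd&(H[...,1]<60)&(H[...,2]>=80)&(P[...,2]>.058);Q=P[h];q=(Q[:,:2]*1000-bed)@R
        if len(q): print('  hub top jig',q.mean(0).round(1),'z',np.median(Q[:,2]).round(4),len(q), 'ext',np.ptp(q,axis=0).round(1))
        pv=bed+R@[0,-83]; v=R.T@(m-pv); print('  lever from pivot->handle c: r',np.linalg.norm(v).round(1),'theta',(np.arctan2(v[1],v[0])%(2*np.pi)-np.pi).round(3))
E
```

```text
wrist board c [ 584.7 -254.1] [208.6 217.7] yaw -4.35 bed [ 589.3 -194.3] z 0.0183
  dark [107, 40, 32, 12, 103] z 0.0606 jig x [130.2 132.4 133.7] y [ 97.3 101.8 104.3]
  dark [185, 93, 44, 105, 1579] z 0.0277 jig x [-77.2   7.2  75.8] y [-14.7  28.9  40.4]
  dark [238, 107, 65, 65, 2723] z 0.0308 jig x [-31.5  20.4  57. ] y [-125.1  -76.3  -35.1]
  handle c [ 488.6 -286.9] jig [ -93.4 -100. ] [75.2 21.2] dir 6.5 zmax 0.0616 z med 0.0593
  hub top jig [ -2.6 -83. ] z 0.063 253 ext [142.6  36.1]
  lever from pivot->handle c: r 94.9 theta 0.181
top board c [ 581.9 -249.9] [211.3 219.2] yaw -4.07 bed [ 586.1 -190.1] z 0.0185
  dark [310, 166, 24, 56, 428] z 0.0276 jig x [-74.9   0.6  77.6] y [-15.5  28.7  39.7]
  dark [338, 175, 35, 34, 660] z 0.0306 jig x [-31.6  22.1  57.2] y [-126.7  -70.9  -35. ]
  handle c [ 499.2 -282.7] jig [-80.1 -98.6] [105.6  20.4] dir 6.7 zmax 0.0628 z med 0.0584
  hub top jig [ -2.2 -85.2] z 0.0627 70 ext [64.4 22.7]
  lever from pivot->handle c: r 81.6 theta 0.192
scene board c [ 586.7 -249.1] [212.1 222.4] yaw -4.74 bed [ 591.7 -189.3] z 0.0186
  dark [127, 169, 37, 28, 613] z 0.0308 jig x [-33.7  23.6  55.7] y [-128.1  -72.4  -36.4]
  dark [153, 168, 49, 46, 443] z 0.0277 jig x [-77.4   7.1  74.1] y [-16.1  26.7  38.7]
  handle c [ 490.2 -282.2] jig [ -93.5 -101. ] [68.9 17.7] dir 5.1 zmax 0.0622 z med 0.0594
  hub top jig [-18.9 -88.1] z 0.0623 77 ext [141.4  43.1]
  lever from pivot->handle c: r 95.2 theta 0.191
```

{"op": "send_rows", "data": {
  "targets": [
    [[0,0,0,-0.05,0.2,0.05,1],[0,0,0,-0.1,0.4,0.05,1],[0,0,-0.02,-0.15,0.6,0.05,1],[0,0,-0.04,-0.2,0.8,0.05,1],[0,0,-0.04,-0.25,1,0.05,1]]
  ]
}}

```text
clock: 2.2
position: [0.506, 0.0483, 0.3478]
eef_rot: [[0.992, -0.122, 0.001], [-0.122, -0.992, -0.0], [0.001, 0.0, -1.0]]
contact_force: [0.6, 0.0, -0.1]
width: 0.999
```

{"op": "send_rows", "data": {
  "targets": [
    [[0,0,0,-0.02,0.2,0,1],[0,0,0,-0.04,0.4,0,1],[0,0,0,-0.04,0.47,0,1],[0,0,0,-0.04,0.47,0,1]]
  ]
}}

```text
clock: 2.7
position: [0.4949, 0.1885, 0.3476]
eef_rot: [[0.993, -0.119, 0.0], [-0.119, -0.993, -0.0], [0.0, 0.0, -1.0]]
contact_force: [-0.3, 0.1, 0.3]
width: 1.002
```

```bash
cat > dish.py <<'E'
from h import *
def measure(c,box,zmin=.06,verbose=True,seed=0,yawhint=None):
    P=cloud(c);H=cv2.cvtColor(c['frame'],cv2.COLOR_RGB2HSV)
    m=(P[...,0]>box[0])&(P[...,0]<box[1])&(P[...,1]>box[2])&(P[...,1]<box[3])&(P[...,2]>zmin)&(H[...,1]<50)&(H[...,2]>100)
    X=P[m];rng=np.random.default_rng(seed);best=None
    for _ in range(800):
        a=X[rng.choice(len(X),3,False)];n=np.cross(a[1]-a[0],a[2]-a[0]);n/=np.linalg.norm(n)+1e-12
        if abs(n[2])<.6: continue
        inl=abs((X-a[0])@n)<.0018
        if best is None or inl.sum()>best.sum(): best=inl
    Y=X[best];cen=Y.mean(0);n=np.linalg.svd(Y-cen)[2][2];n*=np.sign(n[2])
    x=np.cross(np.cross(n,[1,0,0]),n);x/=np.linalg.norm(x);y=np.cross(n,x)
    q=np.c_[(Y-cen)@x,(Y-cen)@y].astype(np.float32)*1000
    r=cv2.minAreaRect(q);bx=cv2.boxPoints(r);e=max([bx[1]-bx[0],bx[2]-bx[1]],key=np.linalg.norm);e=e/np.linalg.norm(e);e*=np.sign(e[0])
    xm=e[0]*x+e[1]*y
    C=cen+(x*r[0][0]+y*r[0][1])/1e3
    print('n',n.round(3),'tilt',np.degrees(np.arccos(n[2])).round(2),'size',np.round(r[1],1),'topC',(C*1000).round(1),'xm',xm.round(3),'head',np.degrees(np.arctan2(xm[1],xm[0])).round(2),'N',len(Y))
    return C,n,xm
E
python3 - <<'E'
from dish import *
import pickle
o=manip.get_obs(); print(o['clock'],o['position'],o['qpos'].round(3),o['eef_rot'].round(4))
c=cap('wrist'); save(c,'wrack.png'); pickle.dump(c,open('wrack.pkl','wb'))
T=pickle.load(open('top0.pkl','rb'));S=pickle.load(open('scene0.pkl','rb'))
for k in (c,T,S): measure(k,(.42,.6,.14,.25))
E
```

```text
2.7 [0.4949044  0.18847575 0.3476061 ] [ 0.143  0.273  1.28  -0.     1.588  1.833] [[ 9.929e-01 -1.193e-01  4.000e-04]
 [-1.193e-01 -9.929e-01 -1.000e-04]
 [ 4.000e-04  0.000e+00 -1.000e+00]]
n [-0.488  0.06   0.871] tilt 29.45 size [ 45.9 121.7] topC [505.5 191.5 111.3] xm [ 0.864 -0.107  0.492] head -7.04 N 1555
n [-0.484  0.053  0.873] tilt 29.13 size [ 46.4 121.8] topC [505.6 193.1 111.3] xm [ 0.866 -0.112  0.487] head -7.34 N 264
n [ 0.818 -0.078  0.569] tilt 55.3 size [45.8 48.3] topC [567.1 185.5 120.3] xm [ 0.564 -0.079 -0.822] head -7.96 N 256
```

View pics/wrack.png

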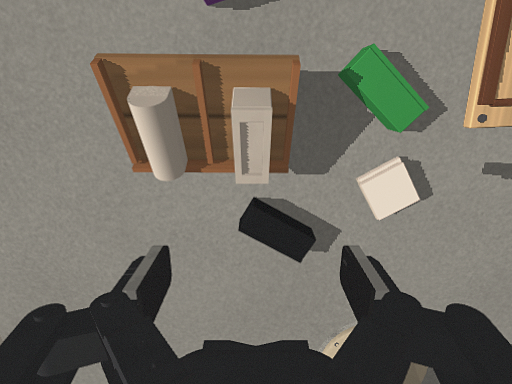

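```bash
python3 - <<'E'
from h import *
from scipy.spatial.transform import Rotation as R
o=manip.get_obs()
n=np.array([-.487,.060,.871]);n/=np.linalg.norm(n);h=np.radians(-7.1)
x=np.array([np.cos(h),np.sin(h),0]);x-=n*(x@n);x/=np.linalg.norm(x);G=np.c_[x,np.cross(-n,x),-n]
w=R.from_matrix(G@o['eef_rot'].T).as_rotvec();print('w',(w/np.radians(60)).round(3))
C=np.array([.5055,.192,.1113]);g=C-.024*n;p=g+.1*n
print(g,p,((p-o['position'])/.3).round(3),'approach',((g-p)/.3).round(3)); print(G.round(3))
E
```

```text
w [-0.059 -0.486 -0.003]
[0.51719145 0.19055958 0.09038983] [0.46847708 0.19656135 0.17751554] [-0.089  0.03  -0.567] approach [ 0.162 -0.02  -0.29 ]
[[ 0.865 -0.124  0.487]
 [-0.108 -0.992 -0.06 ]
 [ 0.491 -0.001 -0.871]]
```

{"op": "send_rows", "data": {
  "targets": [
    [[-0.01,-0.1,0,-0.02,0.01,-0.12,0.6],[-0.02,-0.2,0,-0.04,0.02,-0.24,0.6],[-0.04,-0.3,0,-0.06,0.02,-0.36,0.6],[-0.05,-0.4,0,-0.08,0.03,-0.48,0.6],[-0.06,-0.486,0,-0.09,0.03,-0.567,0.6],[-0.06,-0.486,0,-0.09,0.03,-0.567,0.6],[-0.06,-0.486,0,-0.09,0.03,-0.567,0.6]]
  ]
}}

```text
clock: 3.62
position: [0.47, 0.1964, 0.1789]
eef_rot: [[0.864, -0.123, 0.488], [-0.107, -0.992, -0.061], [0.492, 0.0, -0.871]]
contact_force: [0.8, 1.0, -0.3]
width: 0.803
```

```bash
python3 - <<'E'
from dish import *
import pickle
from scipy.spatial.transform import Rotation as R
o=manip.get_obs(); print(o['clock'],o['position'],o['qpos'].round(3),o['width'])
c=cap('wrist'); save(c,'wpre.png')
C,n,x=measure(c,(.42,.6,.14,.25))
Rt=o['eef_rot']; d=C-.024*n-o['position']; print('grasp in tool',(Rt.T@d*1000).round(1),'world',d.round(4),'n err',(Rt.T@n).round(3),'x',(Rt.T@x).round(3))
E
```

```text
3.625 [0.47004185 0.19639051 0.17893051] [ 0.254  0.172  1.953 -0.347  0.561  2.2  ] 0.802977406055556
n [-0.495  0.064  0.867] tilt 29.94 size [ 46.1 121.4] topC [504.8 191.6 110.9] xm [ 0.86  -0.109  0.499] head -7.22 N 5039
grasp in tool [ -2.7   0.5 100.5] world [ 0.0466 -0.0063 -0.0889] n err [-0.009 -0.002 -1.   ] x [ 1.     0.003 -0.009]
```

View pics/wpre.png

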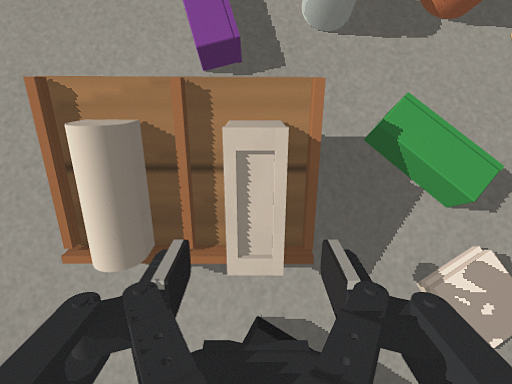

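{"op": "send_rows", "data": {
  "targets": [
    [[0,0,0,0.05,-0.005,-0.09,0.6],[0,0,0,0.09,-0.01,-0.17,0.6],[0,0,0,0.12,-0.015,-0.225,0.6],[0,0,0,0.14,-0.02,-0.26,0.6],[0,0,0,0.156,-0.02,-0.292,0.6],[0,0,0,0.156,-0.02,-0.292,0.6],[0,0,0,0.156,-0.02,-0.292,0.6]]
  ],
  "grip_force": 40
}}

```text
clock: 4.55
position: [0.5157, 0.1912, 0.0902]
eef_rot: [[0.865, -0.121, 0.488], [-0.105, -0.993, -0.06], [0.491, 0.001, -0.871]]
contact_force: [0.1, 0.1, 0.4]
width: 0.801
```

```bash
python3 - <<'E'
from dish import *
o=manip.get_obs(); print(o['clock'],o['position'],o['contact_force'])
c=cap('wrist'); save(c,'wgr.png')
c=cap('scene'); f=cv2.cvtColor(c['frame'],cv2.COLOR_RGB2BGR); cv2.imwrite('pics/sgr.png',cv2.resize(f[100:280,240:440],None,fx=3,fy=3))
E
```

```text
4.55 [0.51574061 0.19118885 0.09016352] [0.09488532 0.11649443 0.386463  ]
```

View pics/wgr.png

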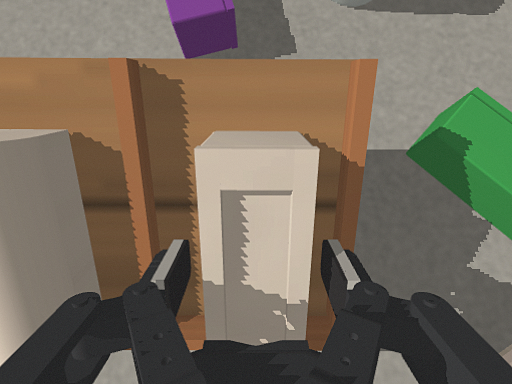

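View pics/sgr.png

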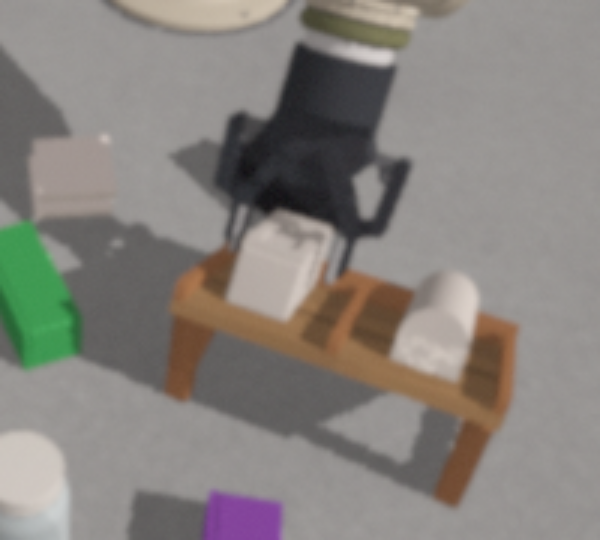

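The fingers straddle the mould (columns 195–318, pads at about 180 and 332). I close them now.

{"op": "send_rows", "data": {
  "targets": [
    [[0,0,0,0,0,0,0.2],[0,0,0,0,0,0,0],[0,0,0,0,0,0,-0.3],[0,0,0,0,0,0,-1],[0,0,0,0,0,0,-1],[0,0,0,0,0,0,-1]]
  ],
  "grip_force": 40
}}

```text
clock: 5.4
position: [0.5155, 0.1911, 0.09]
eef_rot: [[0.865, -0.121, 0.487], [-0.105, -0.993, -0.06], [0.491, 0.001, -0.871]]
contact_force: [-3.9, -0.7, 5.1]
width: 0.53
```

{"op": "send_rows", "data": {
  "targets": [
    [[0,0,0,-0.008,0.001,0.014,-1],[0,0,0,-0.025,0.003,0.044,-1],[0,0,0,-0.05,0.006,0.09,-1],[0,0,0,-0.1,0.012,0.174,-1],[0,0,0,-0.15,0.02,0.27,-1],[0,0,0,-0.15,0.02,0.4,-1],[0,0,0,-0.15,0.02,0.5,-1],[0,0,0,-0.15,0.02,0.6,-1],[0,0,0,-0.15,0.02,0.6,-1]]
  ],
  "grip_force": 50
}}

```text
clock: 6.52
position: [0.4706, 0.1974, 0.2718]
eef_rot: [[0.863, -0.121, 0.49], [-0.105, -0.993, -0.059], [0.494, -0.001, -0.87]]
contact_force: [-0.5, -0.1, -3.4]
width: 0.532
```

```bash
python3 - <<'E'
from dish import *
o=manip.get_obs(); print(o['clock'],o['position'],o['contact_force'],o['width'],o['qpos'].round(3))
c=cap('wrist'); save(c,'whold.png')
p=o['position']
C,n,x=measure(c,(p[0]-.15,p[0]+.15,p[1]-.022,p[1]+.022),zmin=.2)
Rt=o['eef_rot'];print('topC in tool',(Rt.T@(C-p)*1000).round(1),'n',(Rt.T@n).round(3),'x',(Rt.T@x).round(3))
E
```

```text
6.525 [0.47057031 0.19741854 0.27183053] [-0.45751603 -0.06523425 -3.35730327] 0.5315573792635327 [ 0.255  0.057  1.816 -0.254  0.799  2.081]
n [-0.499  0.06   0.864] tilt 30.2 size [44.5 93.6] topC [472.7 197.  300.1] xm [ 0.864 -0.044  0.502] head -2.95 N 9948
topC in tool [ 15.8   0.1 -23.5] n [-0.011 -0.    -1.   ] x [ 0.998 -0.061 -0.01 ]
```

View pics/whold.png

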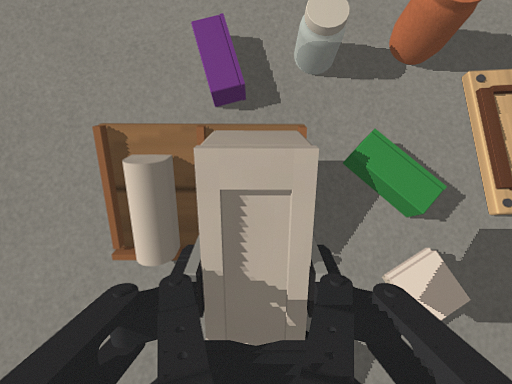

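```bash
python3 - <<'E'
from h import *
from scipy.spatial.transform import Rotation as R
o=manip.get_obs();h=np.radians(-4.35)
x=np.array([np.cos(h),np.sin(h),0]);z=np.array([0,0,-1.]);G=np.c_[x,np.cross(z,x),z]
print((R.from_matrix(G@o['eef_rot'].T).as_rotvec()/np.radians(60)).round(3), ((np.array([.5871,-.1969,.16])-o['position'])/.3).round(3))
E
```

```text
[0.048 0.488 0.042] [ 0.39  -1.314 -0.366]
```

{"op": "send_rows", "data": {
  "targets": [
    [[0.005,0.05,0,0.02,-0.06,0,-1],[0.01,0.1,0.01,0.05,-0.18,0,-1],[0.015,0.17,0.015,0.09,-0.32,0,-1],[0.02,0.24,0.02,0.13,-0.46,0,-1],[0.03,0.31,0.025,0.17,-0.6,0,-1],[0.035,0.37,0.03,0.21,-0.74,0,-1],[0.04,0.43,0.04,0.25,-0.86,0,-1],[0.048,0.47,0.042,0.28,-0.95,0,-1],[0.048,0.488,0.042,0.3,-1,0,-1]]
  ]
}}

```text
clock: 7.7
position: [0.5604, -0.1043, 0.2672]
eef_rot: [[0.997, -0.077, -0.005], [-0.077, -0.997, 0.0], [-0.005, 0.0, -1.0]]
contact_force: [0.3, -0.4, -2.5]
width: 0.53
```

{"op": "send_rows", "data": {
  "targets": [
    [[0,0,0,0.03,-0.1,-0.05,-1],[0,0,0,0.06,-0.2,-0.15,-1],[0,0,0,0.09,-0.28,-0.25,-1],[0,0,0,0.09,-0.314,-0.33,-1],[0,0,0,0.09,-0.314,-0.366,-1],[0,0,0,0.09,-0.314,-0.366,-1],[0,0,0,0.09,-0.314,-0.366,-1]]
  ]
}}

```text
clock: 8.57
position: [0.588, -0.1967, 0.1608]
eef_rot: [[0.997, -0.075, 0.001], [-0.075, -0.997, -0.002], [0.001, 0.002, -1.0]]
contact_force: [0.5, 0.1, -3.2]
width: 0.535
```

```bash
python3 - <<'E'
from h import *
o=manip.get_obs(); print(o['clock'],o['position'],o['contact_force'],o['width'],o['qpos'].round(3));print(o['eef_rot'].round(4))
import pickle
for n in('wrist','top','scene'):
    c=cap(n); pickle.dump(c,open('p1'+n+'.pkl','wb')); f=cv2.cvtColor(c['frame'],cv2.COLOR_RGB2BGR)
    if n=='wrist': cv2.imwrite('pics/p1w.png',f)
    else:
        b=(slice(150,250),slice(290,410)) if n=='top' else (slice(110,240),slice(80,240))
        cv2.imwrite('pics/p1'+n+'.png',cv2.resize(f[b],None,fx=4,fy=4,interpolation=cv2.INTER_CUBIC))
E
```

```text
8.575 [ 0.58797606 -0.19669611  0.16077439] [ 0.4932486   0.09902861 -3.17695235] 0.5353747766803405 [-5.110e-01  5.880e-01  1.301e+00 -1.000e-03  1.251e+00  1.135e+00]
[[ 9.972e-01 -7.520e-02  6.000e-04]
 [-7.520e-02 -9.972e-01 -1.800e-03]
 [ 8.000e-04  1.800e-03 -1.000e+00]]
```

View pics/p1w.png

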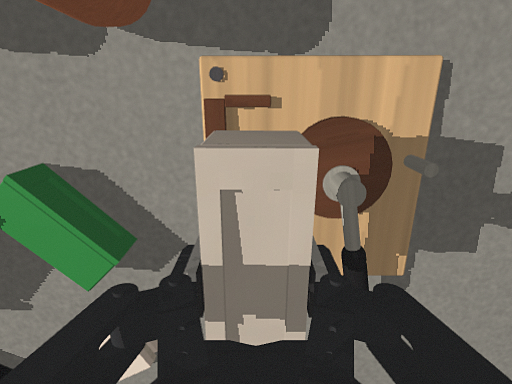

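View pics/p1top.png

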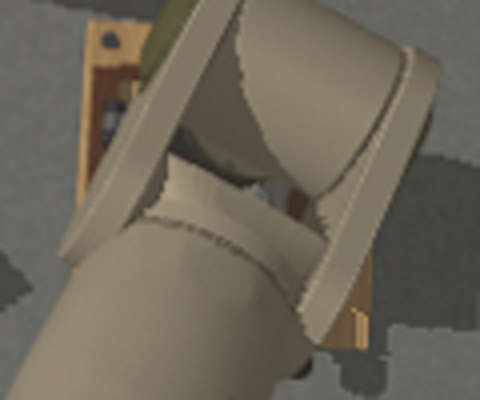

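View pics/p1scene.png

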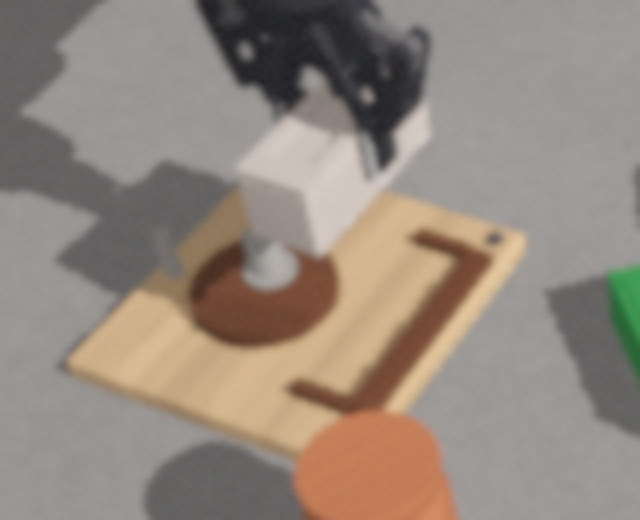

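```bash
python3 - <<'E'
from h import *
import pickle
h=np.radians(-4.35);R=np.array([[np.cos(h),-np.sin(h)],[np.sin(h),np.cos(h)]])
bed=np.array([588.5,-192.])
for nm in('wrist','scene'):
    c=pickle.load(open('p1'+nm+'.pkl','rb'));P=cloud(c);H=cv2.cvtColor(c['frame'],cv2.COLOR_RGB2HSV)
    q=((P[...,:2]*1000-bed)@R);z=P[...,2]*1000
    ok=c['range_z']>0
    m=ok&(abs(q[...,0])<90)&(abs(q[...,1])<50)&(H[...,1]<50)&(H[...,2]>90)&(z>130)
    if nm=='wrist': m[:, :190]=0; m[:,322:]=0
    t=m&(abs(z-np.percentile(z[m],90))<3)
    tq=q[t]; print(nm,'mould top z',np.median(z[t]).round(1),'y 1/99',np.percentile(tq[:,1],[.5,99.5]).round(1),'x',np.percentile(tq[:,0],[.5,99.5]).round(1))
    # side edges line fit per x slices
    L=[];
    for xx in np.arange(-20,55,4):
        s=tq[abs(tq[:,0]-xx)<2,1]
        if len(s)>5:L.append((xx,s.min(),s.max()))
    L=np.array(L)
    if len(L)>3:
        print('  yaw rel jig of -y/+y edges',[np.degrees(np.polyfit(L[:,0],L[:,i],1)[0]).round(2) for i in(1,2)],'y at mid',np.median(L[:,1:],axis=0).round(1))
    # board top edges
    b=ok&(z>13)&(z<23)&(H[...,1]>60)&(H[...,0]<30)&(abs(q[...,0])<130)&(q[...,1]>-190)&(q[...,1]<60)
    bq=q[b]; 
    E=[]
    for xx in np.arange(60,106,4):
        s=bq[abs(bq[:,0]-xx)<2,1]
        if len(s)>5:E.append((xx,s.max(),s.min()))
    E=np.array(E); print('  board +y edge(45)',np.median(E[:,1]).round(1),' -y edge(-165)',np.median(E[:,2]).round(1))
    E=[]
    for yy in np.arange(-150,40,6):
        s=bq[abs(bq[:,1]-yy)<3,0]
        if len(s)>5:E.append((yy,s.max()))
    E=np.array(E);k=abs(E[:,1]-np.median(E[:,1]))<4;print('  board +x edge(110)',np.median(E[:,1]).round(1),'slope deg',np.degrees(np.polyfit(E[k,0],E[k,1],1)[0]).round(2))
    f=ok&(z>24)&(z<32)&(H[...,0]<20)&(H[...,1]>100)&(q[...,1]>5)&(abs(q[...,0])<90)&(q[...,1]<60)
    fq=q[f]
    s=fq[(fq[:,0]>0)&(fq[:,0]<60)|(fq[:,0]<-0)&(fq[:,0]>-60)]
    if len(s): print('  fence face(23)',np.percentile(s[:,1],[2,98]).round(1))
    lp=fq[(fq[:,1]<18)]; 
    if len(lp): print('  lips x',np.sort(np.r_[np.percentile(lp[lp[:,0]>0,0],[2,98]) if (lp[:,0]>0).any() else [], np.percentile(lp[lp[:,0]<0,0],[2,98]) if (lp[:,0]<0).any() else []]).round(1))
    hb=ok&(z>58)&(z<68)&(H[...,1]<60)&(abs(q[...,0])<30)&(q[...,1]<-55)
    if hb.sum(): print('  hub (0,-83)',q[hb].mean(0).round(1),np.percentile(q[hb],[2,98],axis=0).round(1).tolist())
E
```

```text
wrist mould top z 184.5 y 1/99 [-30.2  17.6] x [-28.1  61.2]
  yaw rel jig of -y/+y edges [np.float64(0.12), np.float64(0.03)] y at mid [-28.3  17.5]
  board +y edge(45) 42.9  -y edge(-165) -166.1
  board +x edge(110) 110.3 slope deg -0.33
  fence face(23) [21.2 38.7]
  lips x [68.7 77.7]
  hub (0,-83) [  0.6 -84. ] [[-11.0, -95.1], [11.6, -73.0]]
scene mould top z 449.9 y 1/99 [-49.3  49.8] x [-88.2  38.9]
  yaw rel jig of -y/+y edges [np.float64(103.02), np.float64(98.8)] y at mid [17.6 34.6]
  board +y edge(45) 15.1  -y edge(-165) -161.2
  board +x edge(110) 109.2 slope deg -0.25
  fence face(23) [22.9 41.7]
  lips x [-78.  -67.4  68.7  77.4]
  hub (0,-83) [  5.7 -81.3] [[-0.7, -93.5], [12.2, -71.3]]
```

{"op": "send_rows", "data": {
  "targets": [
    [[0,0,0,0,0,-0.08,-1],[0,0,0,0,0,-0.16,-1],[0,0,0,0,0,-0.24,-1],[0,0,0,0,0,-0.3,-1],[0,0,0,0,0,-0.34,-1],[0,0,0,0,0,-0.36,-1],[0,0,0,0,0,-0.36,-1],[0,0,0,0,0,-0.36,-1]]
  ]
}}

```text
clock: 9.72
position: [0.588, -0.1973, 0.0525]
eef_rot: [[0.997, -0.076, 0.0], [-0.076, -0.997, -0.002], [0.0, 0.002, -1.0]]
contact_force: [0.2, 0.3, -2.5]
width: 0.533
```

```bash
python3 - <<'E'
from h import *
o=manip.get_obs(); print(o['clock'],o['position'],o['contact_force'],o['width'])
c=cap('wrist');cv2.imwrite('pics/p2w.png',cv2.cvtColor(c['frame'],cv2.COLOR_RGB2BGR))
c=cap('scene');f=cv2.cvtColor(c['frame'],cv2.COLOR_RGB2BGR);cv2.imwrite('pics/p2s.png',cv2.resize(f[110:240,80:240],None,fx=5,fy=4.6,interpolation=cv2.INTER_CUBIC))
E
```

```text
9.725 [ 0.58796435 -0.19728248  0.05250636] [ 0.22985327  0.25079773 -2.50023747] 0.5325181880341203
```

View pics/p2w.png

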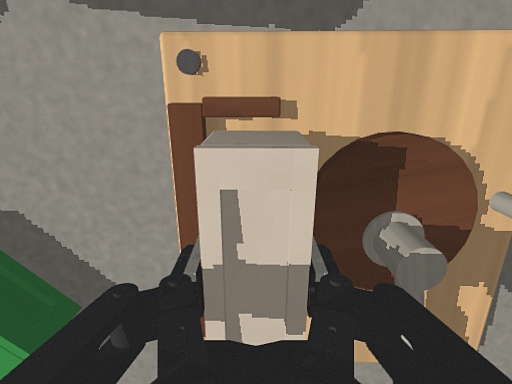

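View pics/p2s.png

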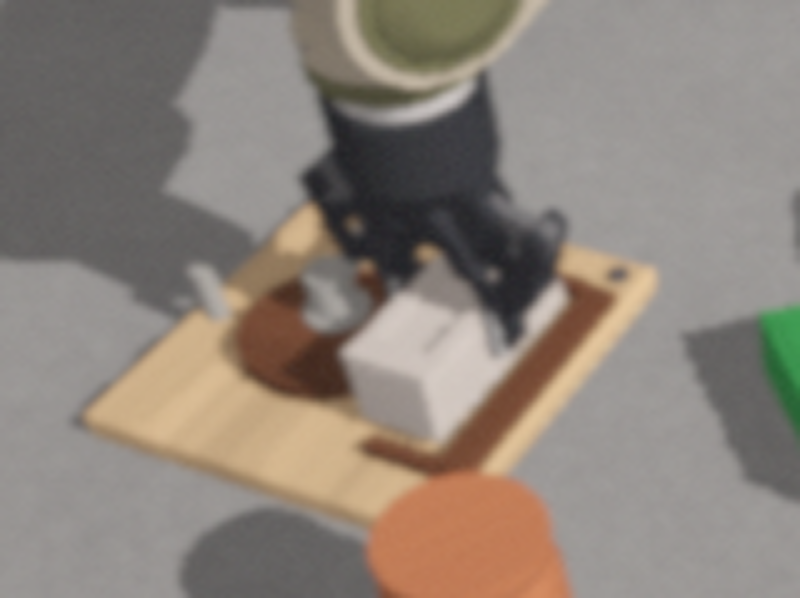

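{"op": "send_rows", "data": {
  "targets": [
    [[0,0,0,0,0,-0.01,-1],[0,0,0,0,0,-0.018,-1],[0,0,0,0,0,-0.022,-1],[0,0,0,0,0,-0.022,-1],[0,0,0,0,0,-0.022,-1]]
  ]
}}

```text
clock: 10.45
position: [0.5876, -0.1971, 0.0452]
eef_rot: [[0.997, -0.076, -0.001], [-0.076, -0.997, -0.001], [-0.001, 0.001, -1.0]]
contact_force: [-0.1, 0.2, -3.2]
width: 0.528
```

{"op": "send_rows", "data": {
  "targets": [
    [[0,0,0,0,0,-0.0025,-1],[0,0,0,0,0,-0.0025,-1]]
  ]
}}

```text
clock: 10.7
position: [0.5878, -0.1972, 0.0449]
eef_rot: [[0.997, -0.076, -0.0], [-0.076, -0.997, -0.001], [-0.0, 0.001, -1.0]]
contact_force: [-1.0, 0.5, 2.3]
width: 0.527
```

{"op": "send_rows", "data": {
  "targets": [
    [[0,0,0,0,0,0,0.1],[0,0,0,0,0,0,0.15],[0,0,0,0,0,0,0.25],[0,0,0,0,0,0,0.35],[0,0,0,0,0,0,0.45],[0,0,0,0,0,0,0.45]]
  ],
  "grip_force": 20
}}

```text
clock: 11.45
position: [0.5876, -0.1971, 0.0444]
eef_rot: [[0.997, -0.076, -0.001], [-0.076, -0.997, -0.001], [-0.001, 0.001, -1.0]]
contact_force: [0.2, -0.2, -0.3]
width: 0.724
```

```bash
python3 - <<'E'
from dish import *
o=manip.get_obs(); print(o['clock'],o['position'],o['contact_force'],o['width'])
c=cap('wrist');cv2.imwrite('pics/p3w.png',cv2.cvtColor(c['frame'],cv2.COLOR_RGB2BGR))
E
```

```text
11.45 [ 0.58763333 -0.19713441  0.04444497] [ 0.22872047 -0.19531238 -0.28846927] 0.7238462415150322
```

View pics/p3w.png

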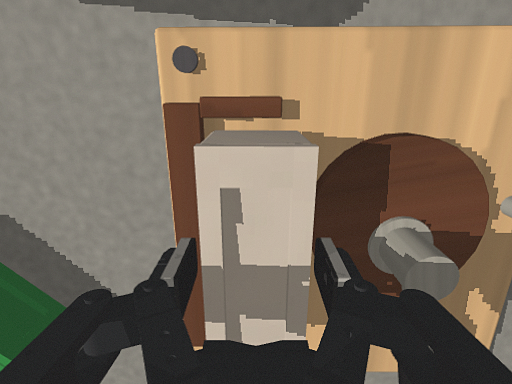

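{"op": "send_rows", "data": {
  "targets": [
    [[0,0,0,0,0,0.05,0.45],[0,0,0,0,0,0.12,0.45],[0,0,0,0,0,0.3,0.45],[0,0,0,-0.1,0,0.5,0],[0,0,0,-0.2,0,0.7,-1],[0,0,0,-0.2,0,0.7,-1],[0,0,0,-0.2,0,0.7,-1]]
  ]
}}

```text
clock: 12.38
position: [0.5276, -0.1971, 0.2551]
eef_rot: [[0.997, -0.076, 0.0], [-0.076, -0.997, -0.002], [0.0, 0.002, -1.0]]
contact_force: [0.6, -0.2, -0.7]
width: 0.007
```

```bash
cat > jig.py <<'E'
from dish import *
h=np.radians(-4.3);R2=np.array([[np.cos(h),-np.sin(h)],[np.sin(h),np.cos(h)]])
bed=np.array([588.5,-192.8]); pv=bed+R2@[0,-83]
def toj(xy): return (np.asarray(xy)*1000-bed)@R2
def lever(c):
    P=cloud(c);H=cv2.cvtColor(c['frame'],cv2.COLOR_RGB2HSV);q=toj(P[...,:2]);z=P[...,2]*1000
    m=(c['range_z']>0)&(z>44)&(z<64)&(H[...,2]<75)&(np.hypot(q[...,0],q[...,1]+83)<145)&(np.hypot(q[...,0],q[...,1]+83)>45)&(q[...,1]<-60)
    Q=q[m]
    if len(Q)<20: print('no handle',len(Q));return
    v=Q-[0,-83];th=np.arctan2(v[:,1],v[:,0])%(2*np.pi)-np.pi
    r=cv2.minAreaRect(Q.astype(np.float32));print('handle jig c',np.round(r[0],1),np.round(r[1],1),'theta med',np.median(th).round(3),'z95',np.percentile(z[m],95).round(1),'N',len(Q))
def mould(c):
    w=R2@[0,0]+bed
    C,n,x=measure(c,((bed[0]-85)/1e3,(bed[0]+85)/1e3,(bed[1]-40)/1e3,(bed[1]+40)/1e3),zmin=.06)
    print('   mould top centre in jig',toj(C[:2]).round(1),'yaw rel',np.degrees(np.arctan2(x[1],x[0])-h).round(2))
def fence(c):
    P=cloud(c);H=cv2.cvtColor(c['frame'],cv2.COLOR_RGB2HSV);q=toj(P[...,:2]);z=P[...,2]*1000
    f=(c['range_z']>0)&(z>24)&(z<32)&(H[...,0]<20)&(H[...,1]>100)&(q[...,1]>5)&(abs(q[...,0])<90)&(q[...,1]<60)
    s=q[f&(abs(q[...,0])<62)]; 
    if len(s): print('   fence y vis',np.percentile(s[:,1],[2,98]).round(1))
    l=q[f&(q[...,1]<18)]; 
    for sg in(-1,1):
        k=l[l[:,0]*sg>0]
        if len(k): print('   lip x',np.percentile(k[:,0],[2,98]).round(1))
E
python3 - <<'E'
from jig import *
import pickle
o=manip.get_obs(); print(o['clock'],o['position'],o['contact_force'],o['width'])
for n in('wrist','scene','top'):
    c=cap(n);pickle.dump(c,open('p4'+n+'.pkl','wb'));print(n);lever(c)
    for f in(mould,fence):
        try:f(c)
        except Exception as e:print(e)
    if n=='wrist':save(c,'p4w.png')
E
```

```text
12.375 [ 0.52757532 -0.19711912  0.25509112] [ 0.59450447 -0.20216757 -0.67866458] 0.0069294271923744
wrist
handle jig c [ -92.3 -100.6] [75.4 21. ] theta med 0.172 z95 61.6 N 1064
n [ 0.002 -0.003  1.   ] tilt 0.19 size [ 45.6 119.2] topC [ 589.3 -198.    67.8] xm [ 0.997 -0.079 -0.002] head -4.53 N 2797
   mould top centre in jig [ 1.2 -5.1] yaw rel -0.23
   fence y vis [22.7 39.3]
   lip x [-78.5 -70.3]
   lip x [68.5 77.7]
scene
handle jig c [-92.1 -96.5] [67.5 17.3] theta med 0.12 z95 62.4 N 111
n [0.002 0.005 1.   ] tilt 0.32 size [ 47.9 121.7] topC [ 588.5 -196.2   67.7] xm [ 0.998 -0.068 -0.002] head -3.92 N 349
   mould top centre in jig [ 0.2 -3.4] yaw rel 0.38
   fence y vis [26.5 42.2]
   lip x [-76.1 -69.7]
   lip x [69.3 78.6]
top
handle jig c [-94.9 -99.2] [44.3 19.3] theta med 0.156 z95 63.1 N 102
n [-0.022 -0.191  0.981] tilt 11.06 size [ 38.9 115.1] topC [ 591.6 -191.2   64.6] xm [ 0.997 -0.08   0.007] head -4.57 N 177
   mould top centre in jig [3.  1.9] yaw rel -0.27
   fence y vis [25.6 43.3]
   lip x [-70.2 -70.2]
   lip x [68.9 77.6]
```

View pics/p4w.png

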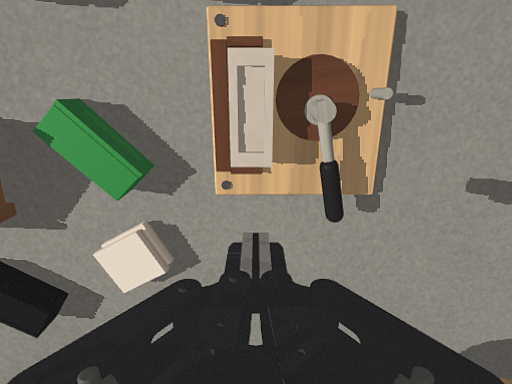

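```bash
cat > push.py <<'E'
from jig import *
def pose(th,off,r=110):
    e=-np.array([np.cos(th),np.sin(th)]);t=np.array([np.sin(th),-np.cos(th)])
    p=np.array([0,-83.])+r*e+off*t
    return (bed+R2@p)/1e3, np.degrees(np.arctan2(t[1],t[0])+h)
E
python3 - <<'E'
from push import *
o=manip.get_obs();p=o['position']
print(pose(.17,-34), pose(1.571,-19))
xy,yw=pose(.17,-34);cur=np.degrees(np.arctan2(o['eef_rot'][1,0],o['eef_rot'][0,0]));print('cur yaw',cur,'turn',(yw-cur)/60,'shift',((xy-p[:2])/.3).round(3),'z to .041',(.041-p[2])/.3)
E
```

```text
(array([ 0.46954877, -0.25214842]), np.float64(-84.55971748277601)) (array([ 0.55510464, -0.38383767]), np.float64(-4.288330384947676))
cur yaw -4.338094290310261 turn -1.3370270532077624 shift [-0.193 -0.184] z to .041 -0.7062410304311404
```

{"op": "send_rows", "data": {
  "targets": [
    [[0,0,-0.15,-0.05,-0.05,0,-1],[0,0,-0.3,-0.1,-0.1,0,-1],[0,0,-0.45,-0.15,-0.15,0,-1],[0,0,-0.6,-0.193,-0.184,0,-1],[0,0,-0.75,-0.193,-0.184,-0.1,-1],[0,0,-0.9,-0.193,-0.184,-0.2,-1],[0,0,-1,-0.193,-0.184,-0.3,-1]]
  ]
}}

```text
clock: 13.4
position: [0.4696, -0.252, 0.1622]
eef_rot: [[0.429, -0.903, -0.003], [-0.903, -0.429, 0.002], [-0.003, 0.002, -1.0]]
contact_force: [1.0, -0.5, -0.3]
width: 0.0
```

{"op": "send_rows", "data": {
  "targets": [
    [[0,0,-0.15,0,0,-0.05,-1],[0,0,-0.3,0,0,-0.1,-1],[0,0,-0.337,0,0,-0.16,-1],[0,0,-0.337,0,0,-0.16,-1],[0,0,-0.337,0,0,-0.16,-1]]
  ]
}}

```text
clock: 14.02
position: [0.4699, -0.2524, 0.1165]
eef_rot: [[0.096, -0.995, -0.001], [-0.995, -0.096, 0.001], [-0.001, 0.001, -1.0]]
contact_force: [-0.8, 0.1, 0.1]
width: 0.001
```

```bash
python3 - <<'E'
from push import *
o=manip.get_obs();p=o['position'];print(o['clock'],p,o['qpos'].round(3),o['contact_force'])
print('yaw',np.degrees(np.arctan2(o['eef_rot'][1,0],o['eef_rot'][0,0])),'jig',toj(p[:2]))
c=cap('wrist');save(c,'q1w.png')
c=cap('scene');lever(c);f=cv2.cvtColor(c['frame'],cv2.COLOR_RGB2BGR);cv2.imwrite('pics/q1s.png',cv2.resize(f[80:240,80:240],None,fx=3.7,fy=3.7,interpolation=cv2.INTER_CUBIC))
E
```

```text
14.025 [ 0.46992879 -0.25236539  0.11654364] [-0.712  0.464  1.631 -0.     1.047  2.334] [-0.79228727  0.11355576  0.10040102]
yaw -84.5115981142494 jig [-113.77131441  -68.28804392]
handle jig c [-93.2 -95.7] [67.1 16.5] theta med 0.121 z95 62.4 N 112
```

View pics/q1w.png

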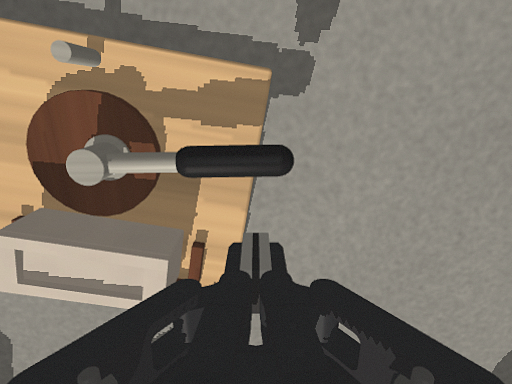

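View pics/q1s.png

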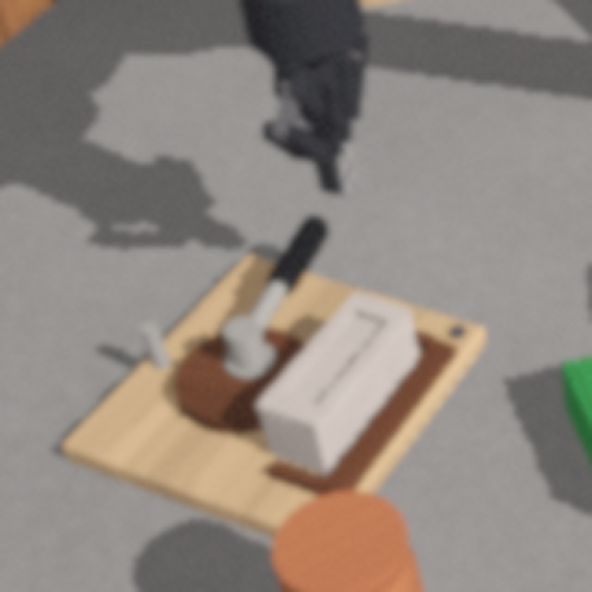

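{"op": "send_rows", "data": {
  "targets": [
    [[0,0,0,0,0,-0.08,-1],[0,0,0,0,0,-0.16,-1],[0,0,0,0,0,-0.22,-1],[0,0,0,0,0,-0.25,-1],[0,0,0,0,0,-0.25,-1]]
  ],
  "grip_force": 60
}}

```text
clock: 14.75
position: [0.4698, -0.2524, 0.0415]
eef_rot: [[0.095, -0.995, -0.001], [-0.995, -0.095, 0.001], [-0.001, 0.001, -1.0]]
contact_force: [0.1, 0.3, 0.4]
width: 0.001
```

```bash
python3 - <<'E'
from push import *
o=manip.get_obs();p=o['position'];print(o['clock'],p,o['contact_force'])
c0=pose(.17,-34)
for a,b,off in ((.17,.62,-22),(.62,1.1,-22),(1.1,1.5,-22)):
    x0,y0=pose(a,-34 if a<.2 else -22)
    print('call from',a)
    for th in np.linspace(a,b,6 if 1 else 9):
        x,y=pose(th,off);print('  th',th.round(2),'wz',((y-y0)/60).round(3),'d',((x-x0)/.3).round(3))
E
```

```text
14.75 [ 0.46975662 -0.2523632   0.04150049] [0.06479508 0.26244117 0.43286908]
call from 0.17
  th 0.17 wz 0.0 d [ 0.004 -0.04 ]
  th 0.26 wz 0.086 d [ 0.002 -0.073]
  th 0.35 wz 0.172 d [ 0.003 -0.107]
  th 0.44 wz 0.258 d [ 0.007 -0.14 ]
  th 0.53 wz 0.344 d [ 0.014 -0.173]
  th 0.62 wz 0.43 d [ 0.024 -0.205]
call from 0.62
  th 0.62 wz 0.0 d [0. 0.]
  th 0.72 wz 0.092 d [ 0.014 -0.033]
  th 0.81 wz 0.183 d [ 0.031 -0.065]
  th 0.91 wz 0.275 d [ 0.051 -0.095]
  th 1.0 wz 0.367 d [ 0.073 -0.122]
  th 1.1 wz 0.458 d [ 0.099 -0.148]
call from 1.1
  th 1.1 wz 0.0 d [0. 0.]
  th 1.18 wz 0.076 d [ 0.023 -0.019]
  th 1.26 wz 0.153 d [ 0.047 -0.037]
  th 1.34 wz 0.229 d [ 0.073 -0.052]
  th 1.42 wz 0.306 d [ 0.099 -0.066]
  th 1.5 wz 0.382 d [ 0.127 -0.077]
```

{"op": "send_rows", "data": {
  "targets": [
    [[0,0,0,0.002,-0.02,0,-1],[0,0,0,0.004,-0.04,0,-1],[0,0,0.086,0.002,-0.073,0,-1],[0,0,0.13,0.002,-0.09,0,-1],[0,0,0.172,0.003,-0.107,0,-1],[0,0,0.215,0.005,-0.123,0,-1],[0,0,0.258,0.007,-0.14,0,-1],[0,0,0.3,0.01,-0.157,0,-1],[0,0,0.344,0.014,-0.173,0,-1],[0,0,0.43,0.024,-0.205,0,-1]]
  ]
}}

```text
clock: 16.0
position: [0.4769, -0.3141, 0.0418]
eef_rot: [[0.521, -0.854, -0.001], [-0.854, -0.521, 0.0], [-0.001, 0.001, -1.0]]
contact_force: [-0.3, 1.3, 0.0]
width: -0.001
```

```bash
python3 - <<'E'
from push import *
o=manip.get_obs();p=o['position'];print(o['clock'],p,o['contact_force'],o['wrist_torque'],'want',pose(.62,-22),'yaw',np.degrees(np.arctan2(o['eef_rot'][1,0],o['eef_rot'][0,0])))
c=cap('wrist');save(c,'q2w.png')
c=cap('scene');lever(c);f=cv2.cvtColor(c['frame'],cv2.COLOR_RGB2BGR);cv2.imwrite('pics/q2s.png',cv2.resize(f[80:240,80:240],None,fx=3.7,fy=3.7,interpolation=cv2.INTER_CUBIC))
E
```

```text
16.0 [ 0.47692813 -0.31407828  0.04179622] [-0.3312525   1.30078239  0.02423595] [ 0.32281986 -0.0500478   0.01753633] want (array([ 0.47680569, -0.31377437]), np.float64(-58.77661670188897)) yaw -58.62608930712042
handle jig c [ -79.5 -129.4] [66.7 31.8] theta med 0.602 z95 62.2 N 112
```

View pics/q2w.png

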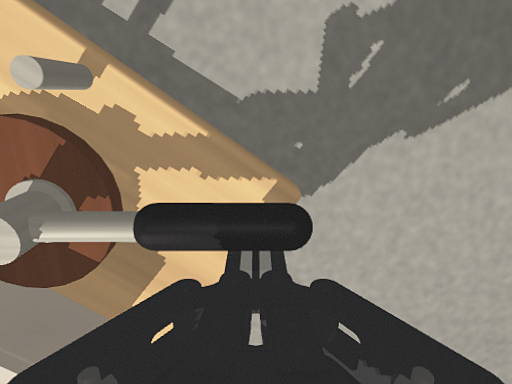

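View pics/q2s.png

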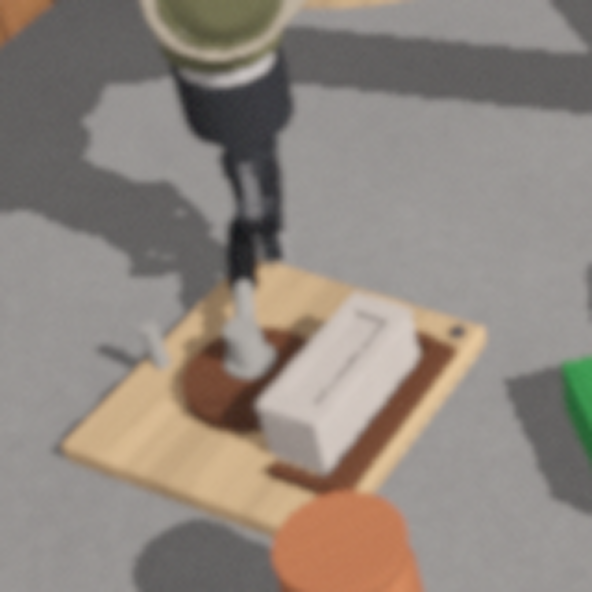

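The lever follows the fingers at about 0.6 rad, and the push stays square to the grip with almost no force. I keep going.

{"op": "send_rows", "data": {
  "targets": [
    [[0,0,0.046,0.007,-0.016,0,-1],[0,0,0.092,0.014,-0.033,0,-1],[0,0,0.138,0.022,-0.049,0,-1],[0,0,0.183,0.031,-0.065,0,-1],[0,0,0.229,0.041,-0.08,0,-1],[0,0,0.275,0.051,-0.095,0,-1],[0,0,0.32,0.062,-0.109,0,-1],[0,0,0.367,0.073,-0.122,0,-1],[0,0,0.413,0.086,-0.135,0,-1],[0,0,0.458,0.099,-0.148,0,-1]]
  ]
}}

```text
clock: 17.35
position: [0.5063, -0.3582, 0.0416]
eef_rot: [[0.854, -0.52, -0.002], [-0.52, -0.854, -0.0], [-0.002, 0.001, -1.0]]
contact_force: [-2.6, 1.4, 0.8]
width: -0.003
```

```bash
python3 - <<'E'
from push import *
o=manip.get_obs();p=o['position'];print(o['clock'],p,o['contact_force'],'want',pose(1.1,-22),'yaw',np.degrees(np.arctan2(o['eef_rot'][1,0],o['eef_rot'][0,0])))
c=cap('wrist');save(c,'q3w.png')
c=cap('scene');mould(c);fence(c);f=cv2.cvtColor(c['frame'],cv2.COLOR_RGB2BGR);cv2.imwrite('pics/q3s.png',cv2.resize(f[80:240,80:240],None,fx=3.7,fy=3.7,interpolation=cv2.INTER_CUBIC))
E
```

```text
17.35 [ 0.50631597 -0.35822792  0.04157169] [-2.60048385  1.37024988  0.80616232] want (array([ 0.50636812, -0.35816102]), np.float64(-31.274642535609438)) yaw -31.329756083085005
n [ 0.001 -0.001  1.   ] tilt 0.08 size [ 48.  121.7] topC [ 587.7 -193.2   67.9] xm [ 0.995 -0.095 -0.001] head -5.47 N 350
   mould top centre in jig [-0.8 -0.4] yaw rel -1.17
   fence y vis [27.7 42.2]
   lip x [69.2 77.6]
```

View pics/q3s.png

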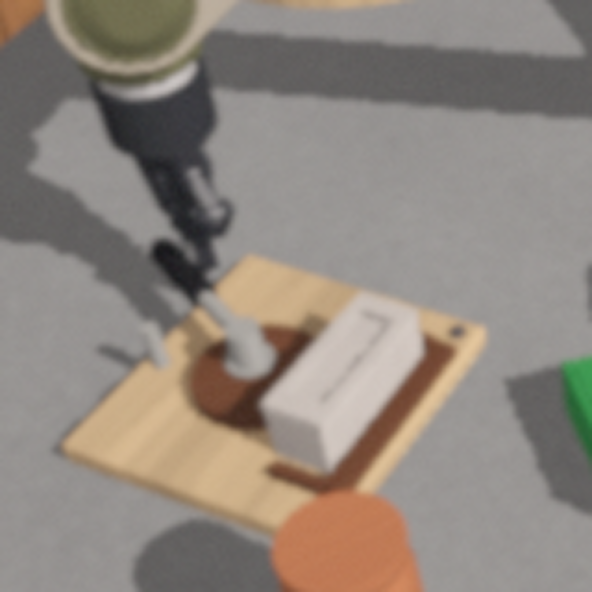

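Mould is moving toward the fence. I push on to about 1.5 rad.

{"op": "send_rows", "data": {
  "targets": [
    [[0,0,0.038,0.011,-0.01,0,-1],[0,0,0.076,0.023,-0.019,0,-1],[0,0,0.115,0.035,-0.028,0,-1],[0,0,0.153,0.047,-0.037,0,-1],[0,0,0.19,0.06,-0.045,0,-1],[0,0,0.229,0.073,-0.052,0,-1],[0,0,0.268,0.086,-0.059,0,-1],[0,0,0.306,0.099,-0.066,0,-1],[0,0,0.344,0.113,-0.072,0,-1],[0,0,0.382,0.127,-0.077,0,-1]]
  ]
}}

```text
clock: 18.7
position: [0.5446, -0.3813, 0.0414]
eef_rot: [[0.99, -0.144, -0.002], [-0.144, -0.99, -0.001], [-0.002, 0.001, -1.0]]
contact_force: [-5.3, 1.7, 2.4]
width: -0.0
```

```bash
python3 - <<'E'
from push import *
o=manip.get_obs();p=o['position'];print(o['clock'],p,o['contact_force'],'want',pose(1.5,-22),'yaw',np.degrees(np.arctan2(o['eef_rot'][1,0],o['eef_rot'][0,0])))
x0,y0=pose(1.5,-22)
for th,of in((1.535,-22),(1.571,-22),(1.571,-20),(1.571,-18),(1.571,-16),(1.571,-14)):
    x,y=pose(th,of);print(th,of,((y-y0)/60).round(3),((x-x0)/.3).round(3))
E
```

```text
18.7 [ 0.54459116 -0.38132465  0.04144729] [-5.25860996  1.6792668   2.42137309] want (array([ 0.54452414, -0.3812013 ]), np.float64(-8.356330730376518)) yaw -8.264288333670054
1.535 -22 0.033 [ 0.012 -0.004]
1.571 -22 0.068 [ 0.025 -0.008]
1.571 -20 0.068 [ 0.032 -0.009]
1.571 -18 0.068 [ 0.039 -0.009]
1.571 -16 0.068 [ 0.045 -0.01 ]
1.571 -14 0.068 [ 0.052 -0.01 ]
```

{"op": "send_rows", "data": {
  "targets": [
    [[0,0,0.033,0.012,-0.004,0,-1],[0,0,0.068,0.018,-0.006,0,-1],[0,0,0.068,0.025,-0.008,0,-1],[0,0,0.068,0.025,-0.008,0,-1]]
  ]
}}

```text
clock: 19.2
position: [0.5521, -0.3837, 0.0414]
eef_rot: [[0.997, -0.074, -0.002], [-0.074, -0.997, -0.001], [-0.002, 0.001, -1.0]]
contact_force: [-5.1, 2.1, 3.1]
width: 0.001
```

{"op": "send_rows", "data": {
  "targets": [
    [[0,0,0,0.003,0,0,-1],[0,0,0,0.005,0,0,-1],[0,0,0,0.005,0,0,-1]]
  ]
}}

```text
clock: 19.58
position: [0.5527, -0.3838, 0.0414]
eef_rot: [[0.997, -0.074, -0.004], [-0.074, -0.997, -0.0], [-0.004, 0.001, -1.0]]
contact_force: [-9.1, 1.9, 4.0]
width: -0.003
```

{"op": "send_rows", "data": {
  "targets": [
    [[0,0,0,0.004,0,0,-1],[0,0,0,0.008,0,0,-1],[0,0,0,0.008,0,0,-1]]
  ]
}}

```text
clock: 19.95
position: [0.553, -0.3838, 0.0413]
eef_rot: [[0.997, -0.074, -0.009], [-0.074, -0.997, 0.001], [-0.009, -0.001, -1.0]]
contact_force: [-22.3, 3.6, 10.7]
width: -0.001
```

```bash
python3 - <<'E'
from push import *
o=manip.get_obs();p=o['position'];print(o['clock'],p,o['contact_force'],toj(p[:2]))
for n in('wrist','scene','top'):
    c=cap(n);print(n);lever(c)
    for f in(mould,fence):
        try:f(c)
        except Exception as e:print(e)
    f=cv2.cvtColor(c['frame'],cv2.COLOR_RGB2BGR)
    if n=='wrist':save(c,'q4w.png')
    if n=='scene':cv2.imwrite('pics/q4s.png',cv2.resize(f[80:240,80:240],None,fx=3.7,fy=3.7,interpolation=cv2.INTER_CUBIC))
E
```

```text
19.95 [ 0.55297625 -0.38384669  0.04134916] [-22.31512467   3.56793903  10.73192978] [ -21.09931912 -193.17244101]
wrist
handle jig c [  -1.4 -179.8] [79.  27.3] theta med 1.615 z95 61.3 N 8610
a must be a positive integer unless no samples are taken
scene
handle jig c [  -6.2 -177. ] [72.5 34.4] theta med 1.625 z95 61.9 N 177
n [ 0.006 -0.011  1.   ] tilt 0.68 size [ 48.1 122.9] topC [ 586.5 -191.4   67.6] xm [ 0.998 -0.065 -0.006] head -3.75 N 332
   mould top centre in jig [-2.1  1.2] yaw rel 0.55
   fence y vis [27.7 42.3]
   lip x [68.6 77.5]
top
handle jig c [  -0.4 -157.1] [19.  35.5] theta med 1.611 z95 62.1 N 52
n [-0.006  0.     1.   ] tilt 0.34 size [ 46.6 119.7] topC [ 586.5 -190.6   68.1] xm [ 0.997 -0.073  0.006] head -4.17 N 273
   mould top centre in jig [-2.1  2.1] yaw rel 0.13
   fence y vis [25.9 43.3]
   lip x [-78.4 -69.6]
   lip x [68.3 77.8]
```

View pics/q4w.png

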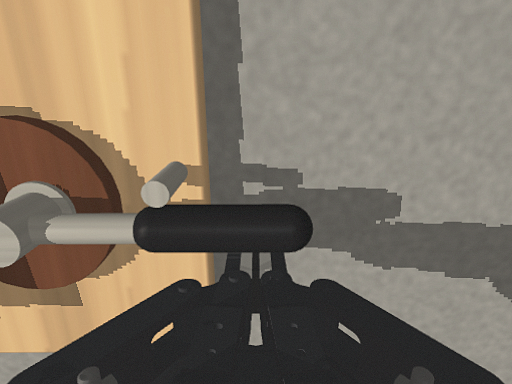

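View pics/q4s.png

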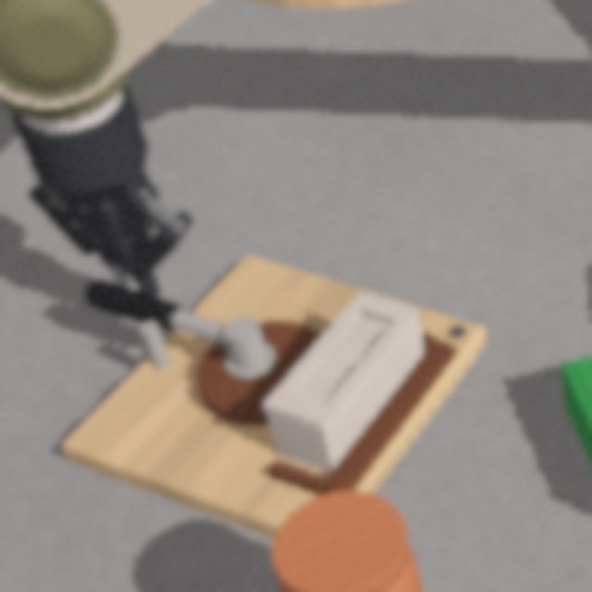

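{"op": "send_rows", "data": {
  "targets": [
    [[0,0,0,-0.02,0,0,-1],[0,0,0,-0.06,0.004,0,-1],[0,0,0,-0.15,0.01,0,-1],[0,0,0,-0.2,0.01,0.1,-1],[0,0,0,-0.2,0.01,0.3,-1],[0,0,0,-0.2,0.15,0.5,-1],[0,0,0,-0.2,0.3,0.6,-1],[0,0,0,-0.1,0.45,0.7,-1],[0,0,0,0,0.45,0.7,-1],[0,0,0,0,0.45,0.7,-1]]
  ]
}}

```text
clock: 21.35
position: [0.5576, -0.248, 0.2513]
eef_rot: [[0.997, -0.072, 0.001], [-0.072, -0.997, -0.002], [0.001, 0.002, -1.0]]
contact_force: [-0.2, -1.0, -0.7]
width: -0.002
```

```bash
python3 - <<'E'
from push import *
o=manip.get_obs();p=o['position'];print(o['clock'],p,o['contact_force'],toj(p[:2]))
for n in('wrist','scene','top'):
    c=cap(n);print(n);lever(c)
    for f in(mould,fence):
        try:f(c)
        except Exception as e:print(e)
    if n!='scene':save(c,'q5'+n+'.png')
    else: save(c,'q5scene.png')
E
```

```text
21.35 [ 0.55757262 -0.24804601  0.25132001] [-0.23358984 -0.95801261 -0.74131956] [-26.69805021 -57.40939706]
wrist
handle jig c [   1.2 -179.2] [21.1 77.6] theta med 1.595 z95 61.2 N 1304
n [0.002 0.002 1.   ] tilt 0.18 size [ 46.2 119.3] topC [ 587.  -194.    67.8] xm [ 0.997 -0.072 -0.002] head -4.15 N 2641
   mould top centre in jig [-1.4 -1.3] yaw rel 0.15
   fence y vis [28.  39.4]
   lip x [-78.5 -76.4]
   lip x [68.4 77.6]
scene
handle jig c [   3.1 -174.5] [70.2 15.3] theta med 1.631 z95 61.5 N 139
n [ 0.001 -0.005  1.   ] tilt 0.32 size [ 48.3 122.1] topC [ 586.8 -191.8   67.7] xm [ 0.997 -0.077 -0.001] head -4.41 N 339
   mould top centre in jig [-1.8  0.8] yaw rel -0.11
   fence y vis [28.3 42.1]
   lip x [67.9 76.8]
top
no handle 0
n [0.008 0.03  1.   ] tilt 1.78 size [ 47.  119.5] topC [ 587.3 -190.8   66.9] xm [ 0.997 -0.075 -0.005] head -4.31 N 256
   mould top centre in jig [-1.4  1.9] yaw rel -0.01
   fence y vis [25.9 43.2]
   lip x [-78.1 -69.5]
   lip x [69.  77.8]
```

View pics/q5wrist.png

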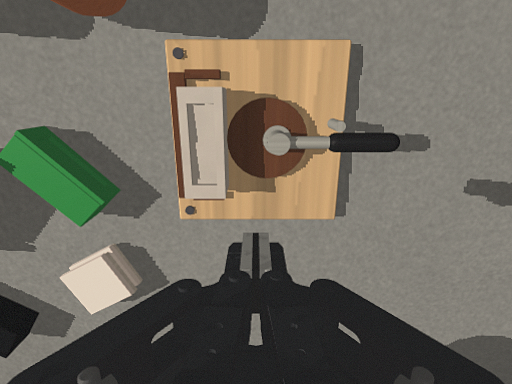

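View pics/q5scene.png

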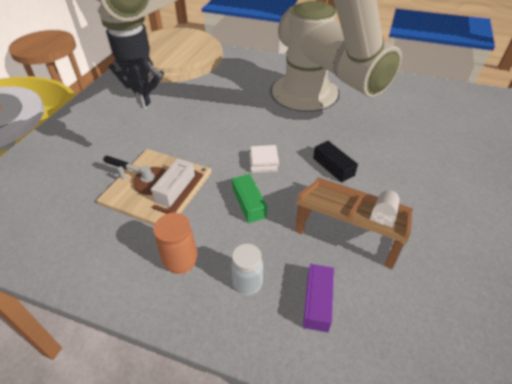

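```bash
python3 -c "
from station import manip
print(manip.hand_in())"
```

```text
the job is handed in; nothing more can be done
None
```

The plaster dish mould is out of the rack and clamped in the jig, and I handed the job in at about 21.5 s of the 53 s allowed. I set it down hollow side up between the lips, let go and backed off. I then pushed the cam lever with closed fingers until its grip met the stop pin. At that point the push force rose to about 22 N with no further movement.

Last checks, with the arm clear of everything:
- **Mould:** it lies flat, with its top 67.8 mm above the table and a tilt of 0.2–0.3° (wrist and scene views). Its length is within about 0.15° of the fence line. The cam moved it about 4 mm, up against the fence.
- **Lever:** it stayed shut after I backed off, reading about 1.595 rad in the wrist view against 1.571 nominal.
- **Other objects:** in the last scene view the humped mould, tiles, jar, vase and coloured look-alikes stand as at the start. I checked these by eye only.

**Disagreements between cameras:**
- **Mould position:** the three views put its final distance from the fence between -1.3 and +1.9 mm of home. That is roughly the 2 mm calibration error plus my own estimate of the jig's position.
- **Mould tilt:** the top view read 1.8°, and I put this down to the arm partly hiding the mould.
- **Lever:** the scene view read 1.63 rad, and the top view could not see the handle.

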